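# Cull the broken clip and hold a sound one open over the recipe card

### The job

The bag clips are sitting on their rail: pull off the one whose tabs have snapped down to short stubs and drop it in the bowl. Then take one of the two sound clips off the rail, squeeze it wide open and bring it down over the middle of the recipe card's top edge, so that one open jaw hangs on each side of the card, the clip in line with the edge and touching neither the card nor its foot. Finish like that, still squeezing the clip open in the gripper; leave the other sound clip on the rail and do not disturb the tin, the egg cup or the brass weight.

Things in the scene. Friction and masses are not known exactly. Their poses are not given: they have to be found in the camera images.
- rail: Fixed wooden clip rail: foot board 280 x 56 x 12 mm with an upright strip on its middle line, 5 mm thick, 270 mm long, top 42 mm above the worktop. Origin: middle of the underside; own x runs along the strip. The three clips straddle the strip, jaws standing on the foot board, 90 mm apart, in any order.
- clip_a: Sound wooden spring clip, one of two alike; 40 mm wide, 87 mm tall, 80 g. Origin: middle of its underside between the jaws, z up; own x along its hinge pin and the rail, own y the way the jaws open. Two tabs spread upward in a V and (flat, 5 mm thick, their ends 85 mm above the origin, 24 mm either side of the middle): pinch these along own y from above.
- clip_b: Sound wooden spring clip, the other of the two; 40 mm wide, 87 mm tall, 80 g. Origin: middle of its underside between the jaws, z up; own x along its hinge pin and the rail, own y the way the jaws open. Two tabs spread upward in a V and (flat, 5 mm thick, their ends 85 mm above the origin, 24 mm either side of the middle): pinch these along own y from above.
- clip_stub: The broken clip: like the sound ones (origin, axes, jaws, spring) but both tabs are snapped to splintered stubs, so it is only 70 mm tall, 35 mm over the stubs. They end 63 mm above the origin, 15 mm either side of the middle (5 mm thick); pinch them along own y, from above. 80 g.
- bowl: Loose round cream bowl, 135 mm across, 53 mm high, hollow, flat inside floor 17 mm up. Origin: middle of its underside.
- recipe_card: Fixed stiff ruled card, 100 mm wide, 4 mm thick, standing upright in a wooden foot 110 x 48 x 24 mm. Origin: middle of the foot's underside; own x runs along the card's width, own y through its thickness.
- card_top (a point): Middle of the card's top edge, 130 mm above the worktop; axes as recipe_card.
- clip_a_lever (a joint): Opening of clip_a, rad: 0 on the rail (jaws 5 mm apart), -0.11 shut, 0.8 open stop. Squeeze the tabs: 53 mm over all at 0, 39 at 0.33 (jaws 20 mm apart), 27 at 0.6, 18 at 0.8 (jaws 39 mm apart) with the tabs parallel, flat on the fingers. Squeezed on the rail, TCP 80 mm above its underside, the jaw tips hang about 83 mm below the TCP. Spring 0.15 N m at 0, 0.35 at 0.8.
- clip_b_lever (a joint): Opening of clip_b, rad: 0 on the rail (jaws 5 mm apart), -0.11 shut, 0.8 open stop. Squeeze the tabs: 53 mm over all at 0, 39 at 0.33 (jaws 20 mm apart), 27 at 0.6, 18 at 0.8 (jaws 39 mm apart) with the tabs parallel, flat on the fingers. Squeezed on the rail, TCP 80 mm above its underside, the jaw tips hang about 83 mm below the TCP. Spring 0.15 N m at 0, 0.35 at 0.8.
- clip_stub_lever (a joint): Opening of clip_stub, rad: 0 on the rail (jaws 5 mm apart), -0.11 shut, 0.8 open stop. Squeeze the stubs: 35 mm over all at 0, 25 at 0.5, 18 at 0.8, where they lie parallel. Spring 0.15 N m at 0, 0.35 at 0.8.
- clip_a_tip0 (a point): Inner lower edge of the jaw on clip_a's own +y side, mid width; the jaw is 7 mm thick in its lowest 14 mm (the lip), 4 mm above, hollowed inside.
- clip_a_tip1 (a point): Inner lower edge of the jaw on clip_a's own -y side, mid width; the jaw is 7 mm thick in its lowest 14 mm (the lip), 4 mm above, hollowed inside.
- clip_b_tip0 (a point): Inner lower edge of the jaw on clip_b's own +y side, mid width; the jaw is 7 mm thick in its lowest 14 mm (the lip), 4 mm above, hollowed inside.
- clip_b_tip1 (a point): Inner lower edge of the jaw on clip_b's own -y side, mid width; the jaw is 7 mm thick in its lowest 14 mm (the lip), 4 mm above, hollowed inside.
- clip_a_pivot (a point): Middle of clip_a's hinge pin, 45 mm above its underside; a steel coil 11 mm across sits round it.
- clip_b_pivot (a point): Middle of clip_b's hinge pin, 45 mm above its underside; a steel coil 11 mm across sits round it.
- clip_stub_pivot (a point): Middle of clip_stub's hinge pin, 45 mm above its underside; a steel coil 11 mm across sits round it.
- tin: Squat food tin, 76 mm across, 58 mm high, bystander. Origin: middle of its underside.
- egg_cup: Wooden egg cup, 47 mm across, 56 mm high, bystander. Origin: middle of its underside.
- weight: Small brass weight, 40 mm across, 34 mm high, bystander. Origin: middle of its underside.
There are look-alikes about, which are no part of the job. Leave any black or green look-alike of the clip_a alone.

How it is judged:
By the outcome, as a careful person would: the job done as asked, in the order asked, and still so for the second after the job is handed in, while the arm keeps its last pose, push and grip.
It also fails if it takes over 64 s, if anything falls off the work surface, if the arm or the gripper's body presses on something with over 40 N, if the wrist force passes 120 N, or if a joint passes its speed limit or range.

### The arm

A 6-joint arm with a two-finger parallel gripper is mounted at the origin on a cart in front of the work surface, level with it; the furniture and walls round the work are solid. World frame = base frame: x ahead of the robot, y to its left, z up, the work surface at z = 0. Lengths are in mm, angles in rad, forces in N, time in s.
With the tool pointing down it reaches from about 350 to 975 mm from the base axis. Payload 7.1 kg.
Tool frame: the origin (TCP) lies between the finger pads, 19 mm behind the fingertips; this is the grasp point; z points along the fingers, y is the line along which they close (so a half turn about z gives the same grasp; the last joint's range is limited). The gripper opens to 88 mm and grips with 3 to 60 N. Pads are 20 mm wide; open, the fingers measure 115 mm over their backs; the gripper's body (75 mm by 178 mm) begins 61 mm behind the grasp point.
Start: joints at [1.239, 0.423, 1.63, -0, 1.089, -0.019], TCP at [192.296, 594.666, 241.375] pointing down, gripper open.
Joint ranges: [-3, 3], [-0.9, 2.11], [0.09, 2.58], [-1.31, 4.45], [0.11, 2.69], [-2.54, 2.54]. Speed limits (rad/s): [2.39, 2.39, 3.01, 3.14, 3.14, 3.14].

### API

Orientations are given as a unit quaternion [x, y, z, w].
In Python, from workcell import r gives the robot as it stands. The module is installed in compiled form; this text tells all that it offers.
- The arm moves only by the shell command python3 -m pendant 'ROWS' [FORCE]. ROWS is text: rows parted by semicolons, each of 7 numbers parted by spaces: the shift along the tool's x, y, z in cm, then the turn, a rotation vector about the tool's x, y, z in degrees, then the finger opening in cm, from 0 to 8.78. A call has exactly 5 rows; each row is the pose to reach, as a shift and turn from the pose commanded when the call began, along the tool's axes at that moment; what a row does not reach only later rows make up. A row lasts 1/10 s, in which the tool goes at most 50 mm and 8.59 degrees, less where a joint would pass 70% of its speed; a pose out of reach is approached as far as the arm can. A call with a gripper value outside its range is refused whole. The fingers move at their own pace and stop on an object; FORCE is the grip in N (left out, the last holds). Time passes only in rows, so rows that repeat a pose let the fingers close, or fill a call up. It gives the time, the measured TCP pose, the force, the opening and the grip force at its end, in the units of the state.
- r.get_obs(): the state, without advancing time (a new reading comes with each control period).
- r.snapshot(name): name is "side" or "top"; returns a dict with "img" (384x512x3 uint8, blue, green, red), "camera_matrix" (3x3 intrinsics, pixels), "rvec" (rotation vector, rad) and "tvec" (3), from world to camera coordinates, as OpenCV has them. Camera axes: x right, y down, z forward; pixel columns grow to the right and rows downward; lengths in mm; the calibration is good to about 2 mm. A picture is of the moment at which its call begins. There is no depth.
- r.close_job(): hands the job in; it is judged then, once.
The state is a dict: "time_s": time; "joint_positions": joint angles; "joint_velocities": joint speeds; "joint_torque": joint torques, N m; "ee_pos": TCP position; "ee_rot": TCP orientation; "contact_force": force on the tool from outside, world axes, zero at the start; "ft_torque": the same for the moment, N m; "width": finger opening in mm; "grasp_force": force on a finger pad.
Only numpy, scipy, OpenCV 4.12 (cv2) and the standard library are available. Lean on these libraries where they do the work, as an engineer would, in place of code of your own. Each camera call takes 0.05 s, during which the arm holds its last target. There are 200 camera calls.

## Working session

There is one attempt and no reset: what is moved stays moved. The work goes in short steps, Python scripts to look and compute and a shell command to move; the robot and the scene stay as the last step left them, time stands still between calls to the robot, and variables do not carry over. Pictures are saved under pics/ and viewed, at most 12 in all, crops included, and the job is handed in when it is done.

```bash
mkdir -p pics; cat > h.py <<'E'
import cv2, numpy as np
from workcell import r
from scipy.spatial.transform import Rotation as R
def snap(n,f=None):
    s=r.snapshot(n)
    if f: cv2.imwrite('pics/'+f,s['img'])
    return s
def ray(s,uv):
    Rm=cv2.Rodrigues(np.array(s['rvec'],float))[0]; t=np.array(s['tvec'],float).ravel()
    K=np.array(s['camera_matrix'],float)
    d=Rm.T@np.linalg.solve(K,[uv[0],uv[1],1.]); return -Rm.T@t, d
def onz(s,uv,z):
    c,d=ray(s,uv); return c+d*(z-c[2])/d[2]
def proj(s,p):
    return cv2.projectPoints(np.array(p,float).reshape(-1,1,3),np.array(s['rvec'],float),np.array(s['tvec'],float),np.array(s['camera_matrix'],float),None)[0].reshape(-1,2)
E
python3 - <<'E'
from h import *
import pickle
a=snap('top','top0.png');b=snap('side','side0.png')
pickle.dump((a,b),open('s0.pkl','wb'))
print(ray(a,(256,192)),ray(b,(256,192)))
o=r.get_obs();print(o['ee_pos'],o['ee_rot'],o['width'],R.from_quat(o['ee_rot']).as_matrix().round(3))
E
```

```text
(array([ 331.95473707,  -38.8969387 , 1195.87195341]), array([ 0.18563179, -0.01059734, -0.98261542])) (array([488.37181974, 739.38515964, 515.07798074]), array([ 0.05427584, -0.88667606, -0.45989771]))
[192.14230621 594.211156   240.68730837] [ 1.55752785e-01  9.87795821e-01 -6.89134073e-04 -1.05841383e-04] 87.81928175255192 [[-0.951  0.308 -0.   ]
 [ 0.308  0.951 -0.001]
 [-0.    -0.001 -1.   ]]
```

View pics/top0.png

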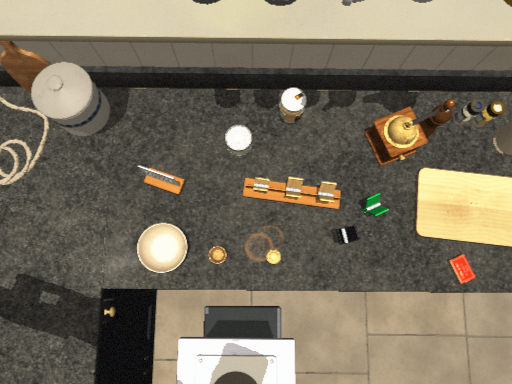

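View pics/side0.png

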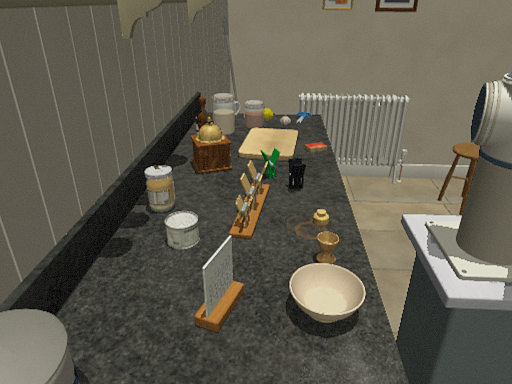

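The top view shows the rail at (292,193), with clips at (261,185), (294,187) and (327,191). The card is at (162,180), the bowl (162,247), the tin (238,138), the egg cup (218,255) and the weight (274,257). The green clip (375,205) and the black one (347,235) are look-alikes. Next I'll enlarge the three rail clips in both views to find the stub.

```bash
python3 - <<'E'
from h import *
import pickle
a,b=pickle.load(open('s0.pkl','rb'))
A=cv2.resize(a['img'][170:215,235:350],None,fx=6.5,fy=6.5,interpolation=cv2.INTER_CUBIC)
B=cv2.resize(b['img'][155:240,225:280],None,fx=3.5,fy=3.5,interpolation=cv2.INTER_CUBIC)
C=cv2.resize(a['img'][155:200,130:195],None,fx=6.5,fy=6.5,interpolation=cv2.INTER_CUBIC)
im=np.zeros((A.shape[0]+max(B.shape[0],C.shape[0]),A.shape[1],3),np.uint8)
im[:A.shape[0]]=A; im[A.shape[0]:A.shape[0]+B.shape[0],:B.shape[1]]=B; im[A.shape[0]:A.shape[0]+C.shape[0],220:220+C.shape[1]]=C
print(im.shape)
cv2.imwrite('pics/crop.png',im)
for s,n,uv,z in [(a,'c1',(261,185),75),(a,'c2',(294,187),75),(a,'c3',(327,191),75),(a,'bowl',(162,247),53),(a,'railL',(245,189),12),(a,'railR',(340,201),12),(a,'tin',(238,138),58),(a,'egg',(218,255),56),(a,'w',(274,257),34),(a,'card L',(139,168),130),(a,'card R',(182,182),130)]:
    print(n,onz(s,uv,z).round(0))
hsv=cv2.cvtColor(a['img'],cv2.COLOR_BGR2HSV)
m=cv2.inRange(hsv,(5,150,100),(14,255,255))
n,l,st,c=cv2.connectedComponentsWithStats(m)
for i in range(1,n):
    if st[i,4]>100: print(st[i],c[i],cv2.minAreaRect(np.argwhere(l==i)[:,::-1].astype(np.float32)))
E
```

```text
(590, 748, 3)
c1 [563. -65.  75.]
c2 [ 559. -155.   75.]
c3 [ 549. -245.   75.]
bowl [393. 203.  53.]
railL [564. -20.  12.]
railR [ 532. -294.   12.]
tin [702.   1.  58.]
egg [373.  50.  56.]
w [ 370. -103.   34.]
card L [594. 257. 130.]
card R [558. 143. 130.]
[  1  47  49  23 431] [23.16009281 59.49419954] ((25.28461456298828, 57.72307586669922), (48.3735466003418, 19.225383758544922), 7.125016689300537)
[373 107  55  50 680] [399.42794118 132.54117647] ((400.2000732421875, 131.39999389648438), (42.93250274658203, 40.24921798706055), 63.43495178222656)
[449 255  26  29 290] [461.74482759 268.14482759] ((461.8662414550781, 268.247314453125), (27.449413299560547, 16.168121337890625), 62.10273361206055)
```

View pics/crop.png

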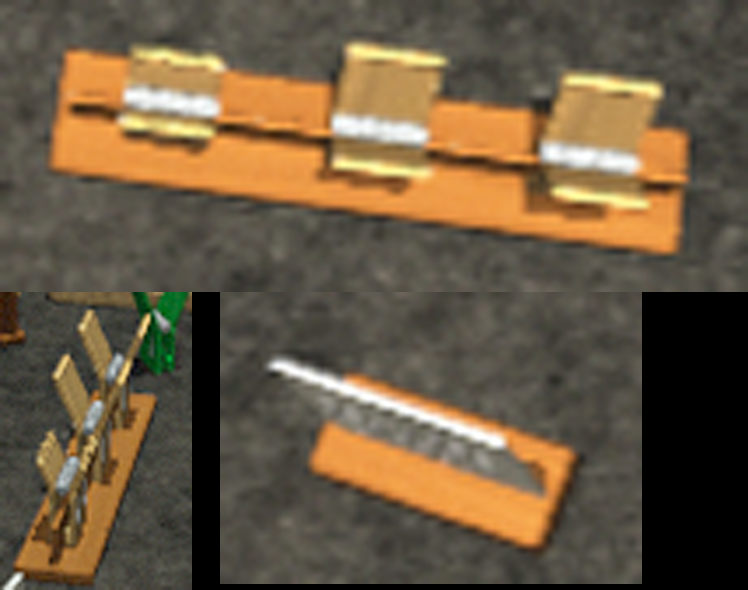

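The stub is the leftmost clip, (261,185) in the top view: its stubs span less and end lower in both views. The clips at (294,187) and (327,191) have full-length tabs, so they are sound. Now I'll measure positions precisely.

```bash
python3 - <<'E'
from h import *
import pickle
a,b=pickle.load(open('s0.pkl','rb'))
def blobs(s,lo,hi,roi,mn):
    x0,y0,x1,y1=roi; h=cv2.cvtColor(s['img'],cv2.COLOR_BGR2HSV)[y0:y1,x0:x1]
    m=cv2.inRange(h,lo,hi); n,l,st,c=cv2.connectedComponentsWithStats(m)
    return [(st[i,4],c[i]+[x0,y0],l==i) for i in range(1,n) if st[i,4]>=mn]
print('yellow');
for n,c,_ in blobs(a,(18,80,165),(32,255,255),(240,170,345,212),4): print(n,c.round(2),onz(a,c,75).round(1),onz(a,c,97).round(1))
print('silver')
for n,c,_ in blobs(a,(0,0,170),(180,50,255),(240,170,345,212),6): print(n,c.round(2),onz(a,c,61).round(1))
print('card')
for n,c,l in blobs(a,(0,0,150),(180,60,255),(130,155,195,200),10):
    r_=cv2.minAreaRect(np.argwhere(l)[:,::-1].astype(np.float32)); p=cv2.boxPoints(r_)+[130,155]
    print(n,c,onz(a,c,130).round(1),r_[1],[onz(a,q,130).round(0)[:2] for q in p])
f=lambda x,y,ox,oy:((x+.5)/6.5-.5+ox,(y+.5)/6.5-.5+oy)
for q in [(67,50),(690,130),(52,170),(678,252)]: print('rail',onz(a,f(*q,235,170),12).round(1))
for q in [(70,105),(688,178)]: print('strip',onz(a,f(*q,235,170),42).round(1))
for q in [(50,73),(285,148)]: print('card',onz(a,f(*q,130,155),130).round(1))
for q in [(358,85),(357,84),(325-0,255)]: pass
for q in [(325-220+3,422-292),(540-220,548-292),(578-220,452-292)]: print('foot',onz(a,f(*q,130,155),24).round(1))
# side card top corners
for n,c,l in blobs(b,(0,0,120),(180,60,255),(195,225,245,325),100):
    p=np.argwhere(l)[:,::-1]+[195,225]; print('side card',n,p[p[:,1].argmin()],p[p[:,0].argmin()],p[p[:,0]==p[:,0].min()][:,1].min())
print('bowl')
for n,c,l in blobs(a,(5,15,120),(30,110,255),(130,215,195,280),300):
    cc,rr=cv2.minEnclosingCircle(np.argwhere(l)[:,::-1].astype(np.float32)); cc=np.array(cc)+[130,215]; print(onz(a,cc,53).round(1),rr)
o=r.get_obs();print(o['joint_positions'])
E
```

```text
yellow
97 [295.01 181.48] [ 574.4 -157.8   75. ] [ 569.6 -155.5   97. ]
44 [261.61 179.86] [577.8 -66.1  75. ] [573.  -65.6  97. ]
111 [327.5  186.25] [ 562.1 -246.8   75. ] [ 557.5 -242.7   97. ]
36 [260.03 188.78] [552.8 -61.9  75. ] [548.5 -61.5  97. ]
35 [293.17 195.09] [ 536.3 -152.5   75. ] [ 532.3 -150.3   97. ]
34 [326.91 199.59] [ 524.9 -244.4   75. ] [ 521.2 -240.4   97. ]
silver
45 [260.69 185.16] [565.8 -64.   61. ]
45 [293.02 189.47] [ 554.7 -153.6   61. ]
46 [324.91 193.76] [ 543.6 -241.8   61. ]
card
70 [154.9        171.52857143] [584.8 215.1 130. ] (36.9996337890625, 1.9711238145828247) [array([598., 261.]), array([603., 259.]), array([571., 166.]), array([566., 167.])]
rail [598.8 -19.   12. ]
rail [ 565.6 -296.6   12. ]
rail [544.2 -13.1  12. ]
rail [ 510.7 -289.8   12. ]
strip [567.6 -21.1  42. ]
strip [ 538.6 -288.6   42. ]
card [599.6 262.2 130. ]
card [569.7 165.8 130. ]
foot [600.6 264.9  24. ]
foot [545.  168.6  24. ]
foot [588.3 153.7  24. ]
side card 226 [229 235] [202 267] 267
bowl
[390.6 203.1  53. ] 25.943735122680664
[ 1.23900990e+00  4.23737796e-01  1.63063581e+00 -3.61985352e-05
  1.08861311e+00 -1.89905518e-02]
```

```bash
cat > go.py <<'E'
# usage: go.py x y z closing_angle_deg -> remaining shift (cm) and turn (deg) in tool axes, tool pointing down
import sys; from h import *
x,y,z,a=map(float,sys.argv[1:5]); o=r.get_obs(); M=R.from_quat(o['ee_rot'])
best=None
for k in (0,180):
    t=np.radians(a+k); Y=np.array([np.cos(t),np.sin(t),0]); Z=np.array([0,0,-1.]); X=np.cross(Y,Z)
    v=(M.inv()*R.from_matrix(np.c_[X,Y,Z])).as_rotvec(degrees=True)
    if best is None or np.linalg.norm(v)<np.linalg.norm(best): best=v
print('shift cm',(M.inv().apply(np.array([x,y,z])-o['ee_pos'])/10).round(2),'turn',best.round(2))
print('t',o['time_s'],'pos',np.array(o['ee_pos']).round(1),'w',round(o['width'],1),'g',round(o['grasp_force'],1),'F',np.array(o['contact_force']).round(1),'q',np.array(o['joint_positions']).round(2))
E
python3 go.py 566 -64 180 -6.9
```

```text
shift cm [-55.83 -51.12   6.14] turn [-7.000e-02  6.000e-02  7.898e+01]
t 0.1 pos [192.1 594.2 240.7] w 87.8 g 0.0 F [ 0.4 -0.2  0.5] q [ 1.24  0.42  1.63 -0.    1.09 -0.02]
```

```bash
python3 -m pendant '-55.8 -51.1 4 0 0 79 8.78;-55.8 -51.1 4 0 0 79 8.78;-55.8 -51.1 4 0 0 79 8.78;-55.8 -51.1 4 0 0 79 8.78;-55.8 -51.1 4 0 0 79 8.78' 10; python3 go.py 566 -64 180 -6.9
```

```text
time_s: 0.6
ee_pos: [316.0, 375.7, 227.9]
ee_rot: [0.509, 0.861, -0.0, 0.0]
contact_force: [0.8, -0.1, 0.3]
width: 87.9
grasp_force: 0.0
shift cm [-50.58   0.74   4.8 ] turn [-1.000e-02  1.000e-02  3.568e+01]
t 0.6 pos [316.  375.7 227.9] w 87.9 g 0.0 F [ 0.8 -0.1  0.3] q [ 0.85  0.24  1.93 -0.    0.97  0.35]
```

```bash
python3 -m pendant '-50 0.7 4 0 0 36 8.78;-50 0.7 4 0 0 36 8.78;-50 0.7 4 0 0 36 8.78;-50 0.7 4 0 0 36 8.78;-50 0.7 4 0 0 36 8.78'; python3 go.py 566 -64 180 -6.9
```

```text
time_s: 1.1
ee_pos: [440.4, 159.6, 208.1]
ee_rot: [0.75, 0.662, 0.0, -0.0]
contact_force: [0.6, 0.4, -0.1]
width: 88.0
grasp_force: 0.0
shift cm [-20.63  15.25   2.81] turn [ 0.   -0.   -0.25]
t 1.1 pos [440.4 159.6 208.1] w 88.0 g 0.0 F [ 0.6  0.4 -0.1] q [0.32 0.24 1.99 0.   0.91 0.45]
```

```bash
python3 -m pendant '-20 15 2.8 0 0 0 8.78;-20 15 2.8 0 0 0 8.78;-20 15 2.8 0 0 0 8.78;-20 15 2.8 0 0 0 8.78;-20 15 2.8 0 0 0 8.78'; python3 go.py 566 -64 180 -6.9
```

```text
time_s: 1.6
ee_pos: [564.5, -55.7, 180.0]
ee_rot: [0.748, 0.663, -0.0, -0.0]
contact_force: [0.3, 0.8, 0.4]
width: 87.6
grasp_force: 0.0
shift cm [-0.81  0.25 -0.  ] turn [-0.02 -0.01 -0.01]
t 1.6 pos [564.5 -55.7 180. ] w 87.6 g 0.0 F [0.3 0.8 0.4] q [-0.12  0.42  1.8   0.    0.92  0.  ]
```

```bash
python3 -m pendant '-0.8 0.2 0 0 0 0 8.78;-0.8 0.2 4 0 0 0 8.78;-0.8 0.2 8 0 0 0 8.78;-0.8 0.2 10.5 0 0 0 8;-0.8 0.2 10.8 0 0 0 7'; python3 go.py 566 -64 72 -6.9; python3 - <<'E'
from h import *
a=snap('top');b=snap('side')
A=cv2.resize(a['img'][140:240,200:330],None,fx=4,fy=4,interpolation=cv2.INTER_CUBIC)
B=cv2.resize(b['img'][130:240,210:300],None,fx=3,fy=3.64,interpolation=cv2.INTER_CUBIC)[:400]
cv2.imwrite('pics/c2.png',np.hstack([A,B]))
E
```

```text
time_s: 2.1
ee_pos: [562.0, -61.0, 69.3]
ee_rot: [0.748, 0.663, -0.002, -0.003]
contact_force: [-0.0, 0.1, -0.1]
width: 75.4
grasp_force: 0.0
shift cm [-0.25  0.43 -0.28] turn [-0.39 -0.01  0.02]
t 2.1 pos [562.  -61.   69.3] w 75.4 g 0.0 F [-0.   0.1 -0.1] q [-0.13  0.59  1.85  0.    0.71 -0.01]
```

View pics/c2.png

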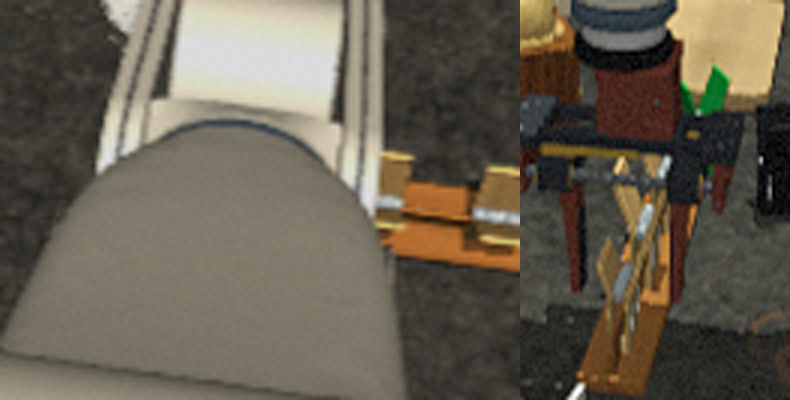

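The side view shows the open fingers straddling the stub clip, at (560,190) and (690,240) in the crop. I'll let the arm settle, then check.

```bash
python3 -m pendant '0 0 0 0 0 0 6;0 0 0 0 0 0 5.5;0 0 0 0 0 0 5;0 0 0 0 0 0 5;0 0 0 0 0 0 5'; python3 go.py 566 -64 72 -6.9
```

```text
time_s: 2.7
ee_pos: [565.2, -61.8, 72.9]
ee_rot: [0.748, 0.663, 0.0, 0.0]
contact_force: [0.8, -0.3, -0.1]
width: 49.5
grasp_force: 0.0
shift cm [-0.2   0.1   0.09] turn [ 0.05 -0.    0.  ]
t 2.7 pos [565.2 -61.8  72.9] w 49.5 g 0.0 F [ 0.8 -0.3 -0.1] q [-0.13  0.58  1.85  0.    0.71 -0.01]
```

```bash
python3 -m pendant '-0.2 0.1 -0.3 0 0 0 4;-0.2 0.1 -0.3 0 0 0 3;-0.2 0.1 -0.3 0 0 0 2.2;-0.2 0.1 -0.3 0 0 0 1.6;-0.2 0.1 -0.3 0 0 0 1.6' 55; python3 -m pendant '0 0 0 0 0 0 1.6;0 0 0 0 0 0 1.6;0 0 0 0 0 0 1.6;0 0 0 0 0 0 1.6;0 0 0 0 0 0 1.6';python3 go.py 566 -64 180 -6.9
```

```text
time_s: 3.2
ee_pos: [567.8, -64.2, 76.5]
ee_rot: [0.748, 0.663, 0.001, 0.002]
contact_force: [5.2, -0.9, 7.1]
width: 17.7
grasp_force: 54.9
time_s: 3.7
ee_pos: [567.8, -64.3, 76.6]
ee_rot: [0.748, 0.663, 0.001, 0.002]
contact_force: [3.3, -0.1, 6.2]
width: 17.9
grasp_force: 54.8
shift cm [  0.    -0.14 -10.34] turn [0.26 0.01 0.  ]
t 3.7 pos [567.8 -64.3  76.6] w 17.9 g 54.8 F [ 3.3 -0.1  6.2] q [-0.13  0.58  1.84 -0.    0.72 -0.01]
```

```bash
python3 -m pendant '0 0 -0.5 0 0 0 1.6;0 0 -1.5 0 0 0 1.6;0 0 -3 0 0 0 1.6;0 0 -5 0 0 0 1.6;0 0 -7 0 0 0 1.6'; python3 -m pendant '0 0 -2 0 0 0 1.6;0 0 -3.3 0 0 0 1.6;0 0 -3.5 0 0 0 1.6;0 0 -3.5 0 0 0 1.6;0 0 -3.5 0 0 0 1.6';python3 go.py 391 203 180 20; python3 - <<'E'
from h import *
b=snap('side')
cv2.imwrite('pics/c3.png',cv2.resize(b['img'][70:260,150:350],None,fx=3,fy=3,interpolation=cv2.INTER_CUBIC))
E
```

```text
time_s: 4.2
ee_pos: [565.3, -63.9, 146.8]
ee_rot: [0.748, 0.663, -0.0, -0.0]
contact_force: [0.3, -0.4, -1.4]
width: 17.4
grasp_force: 54.8
time_s: 4.7
ee_pos: [565.1, -63.9, 179.7]
ee_rot: [0.748, 0.663, -0.0, -0.001]
contact_force: [0.1, 0.1, -1.7]
width: 17.7
grasp_force: 54.8
shift cm [ 24.4  -20.49  -0.  ] turn [-8.000e-02 -2.000e-02 -2.689e+01]
t 4.7 pos [565.1 -63.9 179.7] w 17.7 g 54.8 F [ 0.1  0.1 -1.7] q [-0.13  0.42  1.8  -0.    0.92 -0.01]
```

View pics/c3.png

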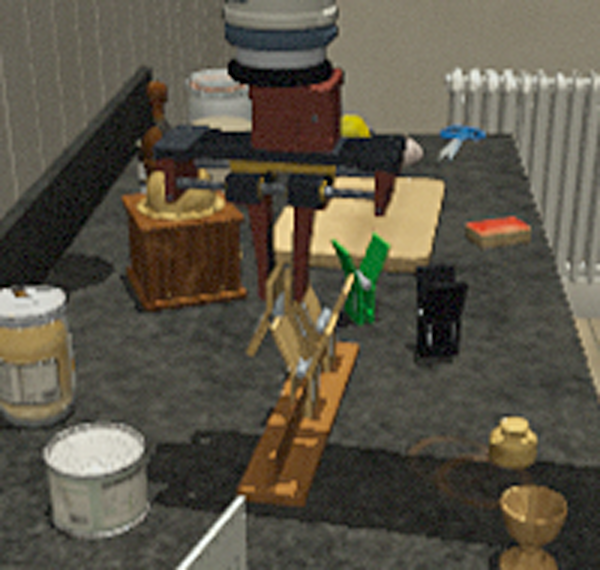

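The stub clip hangs squeezed between the fingers, at (285,310) in the crop, and both sound clips are still on the rail. Next it goes to the bowl.

```bash
python3 -m pendant '2 -1.7 0 0 0 -2 1.6;5 -4.2 0 0 0 -6 1.6;8.5 -7.1 0 0 0 -10 1.6;12 -10 0 0 0 -14 1.6;15.5 -13 0 0 0 -18 1.6';python3 go.py 391 203 180 20
```

```text
time_s: 5.25
ee_pos: [453.9, 106.6, 179.6]
ee_rot: [0.635, 0.773, -0.001, -0.0]
contact_force: [-0.4, 1.4, -1.5]
width: 17.6
grasp_force: 54.8
shift cm [10.68 -4.29 -0.03] turn [-0.08 -0.01 -8.78]
t 5.25 pos [453.9 106.6 179.6] w 17.6 g 54.8 F [-0.4  1.4 -1.5] q [0.21 0.28 2.02 0.   0.84 0.01]
```

```bash
python3 -m pendant '3.5 -1.4 0 0 0 -3 1.6;6.5 -2.6 0 0 0 -6 1.6;9 -3.6 0 0 0 -8 1.6;10.3 -4.2 0 0 0 -9 1.6;10.5 -4.3 0 0 0 -9 1.6'; python3 -m pendant '0 0 1 0 0 0 1.6;0 0 3.5 0 0 0 1.6;0 0 6.5 0 0 0 1.6;0 0 8.5 0 0 0 1.6;0 0 9 0 0 0 1.6';python3 go.py 391 203 88 20;  python3 - <<'E'
from h import *
b=snap('side')
cv2.imwrite('pics/c4.png',cv2.resize(b['img'][150:350,220:420],None,fx=3,fy=3,interpolation=cv2.INTER_CUBIC))
E
```

```text
time_s: 5.75
ee_pos: [391.6, 201.2, 179.8]
ee_rot: [0.572, 0.82, -0.001, -0.0]
contact_force: [0.0, 0.4, -1.1]
width: 17.6
grasp_force: 54.8
time_s: 6.25
ee_pos: [391.8, 198.7, 87.9]
ee_rot: [0.573, 0.819, -0.002, -0.001]
contact_force: [-1.4, 0.7, -1.1]
width: 17.8
grasp_force: 54.8
shift cm [ 0.43  0.07 -0.02] turn [-0.27  0.03  0.01]
t 6.25 pos [391.8 198.7  87.9] w 17.8 g 54.8 F [-1.4  0.7 -1.1] q [ 0.44  0.43  2.12 -0.    0.6   0.09]
```

View pics/c4.png

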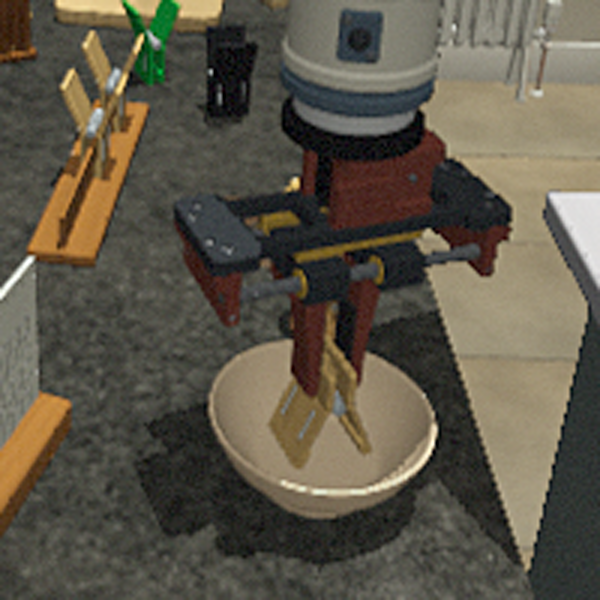

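The clip hangs inside the bowl, at (320,410) in the crop. I'll release it.

```bash
python3 -m pendant '0.2 0 0.2 0 0 0 2.2;0.2 0 0.2 0 0 0 3;0.2 0 0.2 0 0 0 4;0.2 0 0.2 0 0 0 5;0.2 0 0.2 0 0 0 6'; python3 -m pendant '0 0 0 0 0 0 6;0 0 -1 0 0 0 6;0 0 -4 0 0 0 6;0 0 -8 0 0 0 7;0 0 -11 0 0 0 8.78';python3 go.py 554.7 -153.7 200 -6.9;  python3 - <<'E'
from h import *
b=snap('side')
cv2.imwrite('pics/c5.png',cv2.resize(b['img'][150:350,220:420],None,fx=3,fy=3,interpolation=cv2.INTER_CUBIC))
E
```

```text
time_s: 6.8
ee_pos: [392.6, 202.4, 89.0]
ee_rot: [0.573, 0.82, 0.001, 0.0]
contact_force: [-0.1, 0.6, -0.4]
width: 50.1
grasp_force: 0.0
time_s: 7.3
ee_pos: [392.4, 202.3, 200.9]
ee_rot: [0.573, 0.82, 0.001, 0.0]
contact_force: [0.3, 0.9, -0.0]
width: 72.2
grasp_force: 0.0
shift cm [-39.01   3.     0.09] turn [ 7.000e-02 -2.000e-02  2.701e+01]
t 7.3 pos [392.4 202.3 200.9] w 72.2 g 0.0 F [ 0.3  0.9 -0. ] q [ 0.45  0.21  2.06 -0.    0.87  0.1 ]
```

View pics/c5.png

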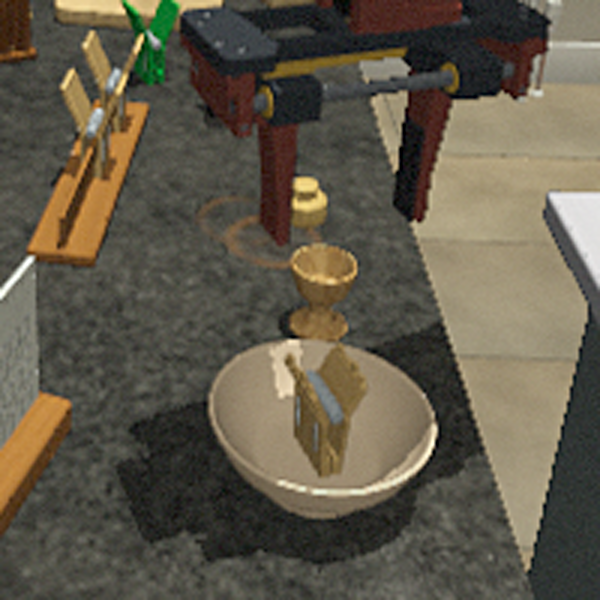

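The stub clip stands in the bowl at (325,420) in the crop, and the bystanders are undisturbed. Next is the middle sound clip.

```bash
python3 -m pendant '-38 3 0 0 0 27 8.78;-38 3 0 0 0 27 8.78;-38 3 0 0 0 27 8.78;-38 3 0 0 0 27 8.78;-38 3 0 0 0 27 8.78';python3 go.py 554.7 -153.7 200 -6.9
```

```text
time_s: 7.85
ee_pos: [496.9, -27.0, 199.1]
ee_rot: [0.749, 0.663, 0.0, 0.0]
contact_force: [0.5, 0.7, 0.2]
width: 88.0
grasp_force: 0.0
shift cm [-11.88   7.27  -0.08] turn [ 0.05 -0.01 -0.03]
t 7.85 pos [496.9 -27.  199.1] w 88.0 g 0.0 F [0.5 0.7 0.2] q [-0.08  0.3   1.94  0.    0.9   0.04]
```

```bash
python3 -m pendant '-11.6 7.2 0 0 0 0 8.78;-11.6 7.2 0 0 0 0 8.78;-11.6 7.2 0 0 0 0 8.78;-11.6 7.2 0 0 0 0 8.78;-11.6 7.2 0 0 0 0 8.78';python3 go.py 554.7 -153.7 92 -6.9
```

```text
time_s: 8.35
ee_pos: [553.5, -149.4, 198.4]
ee_rot: [0.749, 0.663, -0.0, -0.0]
contact_force: [-0.7, -0.2, 0.2]
width: 87.7
grasp_force: 0.0
shift cm [-0.42  0.17 10.64] turn [-0.03 -0.02 -0.09]
t 8.35 pos [ 553.5 -149.4  198.4] w 87.7 g 0.0 F [-0.7 -0.2  0.2] q [-0.28  0.4   1.78  0.    0.96 -0.16]
```

```bash
python3 -m pendant '-0.4 0.2 2 0 0 0 8.78;-0.4 0.2 5 0 0 0 8.78;-0.4 0.2 8 0 0 0 8.78;-0.4 0.2 10 0 0 0 8.78;-0.4 0.2 10.6 0 0 0 8.78';python3 -m pendant '0 0 0 0 0 0 8;0 0 0 0 0 0 7.4;0 0 0 0 0 0 6.8;0 0 0 0 0 0 6.5;0 0 0 0 0 0 6.5';python3 go.py 554.7 -153.7 92 -6.9; python3 - <<'E'
from h import *
b=snap('side')
cv2.imwrite('pics/c6.png',cv2.resize(b['img'][110:260,190:310],None,fx=4,fy=4,interpolation=cv2.INTER_CUBIC))
E
```

```text
time_s: 8.85
ee_pos: [553.4, -151.1, 90.6]
ee_rot: [0.748, 0.664, -0.001, -0.002]
contact_force: [-0.4, -0.4, 0.7]
width: 87.8
grasp_force: 0.0
time_s: 9.35
ee_pos: [555.8, -153.2, 93.2]
ee_rot: [0.748, 0.663, 0.0, 0.001]
contact_force: [-0.0, 0.0, -0.3]
width: 65.1
grasp_force: 0.0
shift cm [-0.06 -0.1   0.12] turn [0.07 0.01 0.  ]
t 9.35 pos [ 555.8 -153.2   93.2] w 65.1 g 0.0 F [-0.   0.  -0.3] q [-0.29  0.56  1.82 -0.    0.76 -0.17]
```

View pics/c6.png

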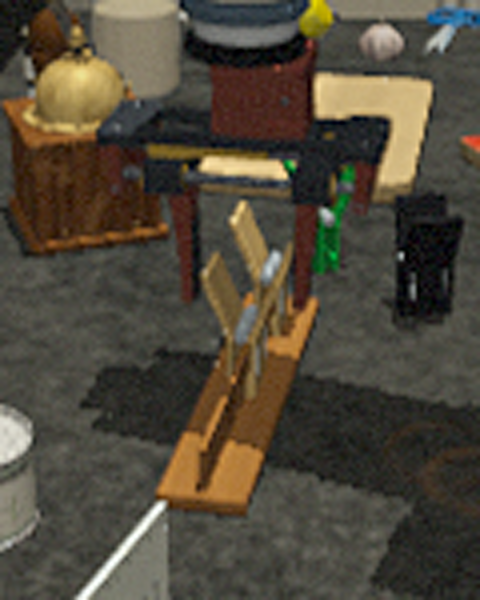

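The fingers at (187,300) and (305,300) straddle the middle clip at (245,300), all in the crop. I'll squeeze.

```bash
python3 -m pendant '0 -0.1 0.1 0 0 0 5.2;0 -0.1 0.1 0 0 0 4.4;0 -0.1 0.1 0 0 0 3.6;0 -0.1 0.1 0 0 0 2.8;0 -0.1 0.1 0 0 0 2' 40; python3 -m pendant '0 0 0 0 0 0 1.6;0 0 0 0 0 0 1.6;0 0 0 0 0 0 1.6;0 0 0 0 0 0 1.6;0 0 0 0 0 0 1.6';python3 go.py 554.7 -153.7 230 -6.9
```

```text
time_s: 9.9
ee_pos: [556.2, -153.5, 93.3]
ee_rot: [0.748, 0.663, 0.001, 0.002]
contact_force: [-1.4, -0.4, 13.7]
width: 28.8
grasp_force: 8.4
time_s: 10.4
ee_pos: [556.7, -153.6, 93.0]
ee_rot: [0.748, 0.663, 0.001, 0.002]
contact_force: [2.8, -0.5, 8.2]
width: 17.6
grasp_force: 40.0
shift cm [ -0.04  -0.13 -13.71] turn [ 0.29  0.04 -0.  ]
t 10.4 pos [ 556.7 -153.6   93. ] w 17.6 g 40.0 F [ 2.8 -0.5  8.2] q [-0.29  0.56  1.82  0.    0.75 -0.17]
```

Now lift to about 235 so the tips clear 130 with margin.

```bash
python3 -m pendant '0 0 -0.5 0 0 0 1.6;0 0 -1.5 0 0 0 1.6;0 0 -3 0 0 0 1.6;0 0 -5 0 0 0 1.6;0 0 -7 0 0 0 1.6'; python3 -m pendant '0 0 -2.5 0 0 0 1.6;0 0 -5 0 0 0 1.6;0 0 -7.2 0 0 0 1.6;0 0 -8.3 0 0 0 1.6;0 0 -8.5 0 0 0 1.6';python3 go.py 584.7 213.9 250 -17.4
```

```text
time_s: 10.9
ee_pos: [554.1, -152.9, 162.8]
ee_rot: [0.748, 0.663, -0.0, -0.0]
contact_force: [0.7, -0.0, -1.3]
width: 17.4
grasp_force: 40.0
time_s: 11.4
ee_pos: [554.9, -153.2, 248.3]
ee_rot: [0.748, 0.663, 0.001, 0.001]
contact_force: [-0.4, -0.2, -0.7]
width: 17.5
grasp_force: 40.0
shift cm [36.8  -1.45 -0.19] turn [1.60e-01 1.00e-02 1.05e+01]
t 11.4 pos [ 554.9 -153.2  248.3] w 17.5 g 40.0 F [-0.4 -0.2 -0.7] q [-0.29  0.34  1.74 -0.    1.06 -0.17]
```

```bash
python3 -m pendant '1 0 0 0 0 1 1.6;3.5 -0.1 0 0 0 2 1.6;7 -0.3 0 0 0 3 1.6;11 -0.4 0 0 0 4 1.6;15 -0.6 0 0 0 5 1.6'; python3 go.py 584.7 213.9 250 -17.4
```

```text
time_s: 11.9
ee_pos: [565.7, -2.2, 245.3]
ee_rot: [0.777, 0.629, -0.001, -0.001]
contact_force: [0.4, -1.1, -0.6]
width: 17.8
grasp_force: 40.0
shift cm [21.53 -2.63 -0.48] turn [-0.11  0.03  5.41]
t 11.9 pos [565.7  -2.2 245.3] w 17.8 g 40.0 F [ 0.4 -1.1 -0.6] q [-0.02  0.33  1.76  0.    1.05  0.18]
```

```bash
python3 -m pendant '4 -0.5 0 0 0 1 1.6;8 -1 0 0 0 2 1.6;12 -1.5 0 0 0 3 1.6;15.5 -1.9 0 0 0 4 1.6;18.5 -2.2 0 0 0 5 1.6';python3 -m pendant '1.8 -0.2 0 0 0 0.4 1.6;2.6 -0.3 0 0 0 0.4 1.6;2.7 -0.3 0 0 0 0.4 1.6;2.7 -0.3 0 0 0 0.4 1.6;2.7 -0.3 0 0 0 0.4 1.6'; python3 go.py 584.7 213.9 195 -17.4;python3 - <<'E'
from h import *
a=snap('top');b=snap('side')
A=cv2.resize(a['img'][130:220,110:210],None,fx=4,fy=4,interpolation=cv2.INTER_CUBIC)
B=cv2.resize(b['img'][120:340,140:300],None,fx=2.5,fy=2.5,interpolation=cv2.INTER_CUBIC)
im=np.zeros((550,800,3),np.uint8); im[:360,:400]=A; im[:550,400:]=B
cv2.imwrite('pics/c7.png',im)
o=r.get_obs(); p=np.array(o['ee_pos'])
t=np.radians(72.6);u=np.array([np.cos(t),np.sin(t),0]);v=np.array([np.sin(t),-np.cos(t),0])
print(proj(b,[[584.7,213.9,130],np.array([584.7,213.9,130])+50*u,np.array([584.7,213.9,130])-50*u]).round(1), proj(b,[p,p-[0,0,83]+19.5*v,p-[0,0,83]-19.5*v]).round(1))
E
```

```text
time_s: 12.4
ee_pos: [582.2, 184.0, 245.1]
ee_rot: [0.803, 0.596, -0.001, -0.0]
contact_force: [-0.2, -0.6, -0.4]
width: 17.5
grasp_force: 40.0
time_s: 12.9
ee_pos: [587.9, 207.8, 246.2]
ee_rot: [0.806, 0.592, -0.0, -0.0]
contact_force: [0.4, -1.3, -0.7]
width: 17.5
grasp_force: 40.0
shift cm [ 0.49 -0.48  5.12] turn [-0.03  0.03  0.05]
t 12.9 pos [587.9 207.8 246.2] w 17.5 g 40.0 F [ 0.4 -1.3 -0.7] q [ 0.32  0.42  1.63 -0.    1.1   0.62]
[[218.3 249.4]
 [204.5 266.9]
 [230.5 234.1]] [[213.8 186.8]
 [205.7 228.6]
 [226.6 233.2]]
```

View pics/c7.png

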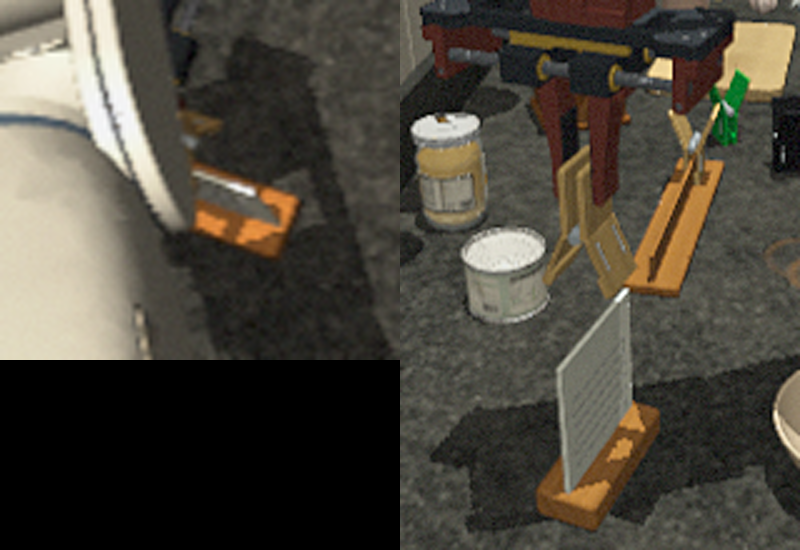

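The squeezed clip hangs wide open above the card, with its jaw tips at (200,233) and (227,235) in the side view. The card's top edge runs (203,267)–(231,236), as predicted. I'll centre, then descend.

```bash
python3 -m pendant '0.3 -0.2 0 0 0 0 1.6;0.5 -0.4 0 0 0 0 1.6;0.5 -0.5 0 0 0 0 1.6;0.5 -0.5 0 0 0 0 1.6;0.5 -0.5 0 0 0 0 1.6'; python3 go.py 584.7 213.9 194 -17.4
```

```text
time_s: 13.5
ee_pos: [584.7, 215.2, 246.4]
ee_rot: [0.805, 0.593, 0.0, 0.0]
contact_force: [0.2, 0.1, -0.8]
width: 17.9
grasp_force: 40.0
shift cm [-0.13  0.04  5.24] turn [ 0.   -0.    0.11]
t 13.5 pos [584.7 215.2 246.4] w 17.9 g 40.0 F [ 0.2  0.1 -0.8] q [ 0.33  0.41  1.63 -0.    1.1   0.64]
```

```bash
python3 -m pendant '-0.1 0 0.4 0 0 0 1.6;-0.1 0 1 0 0 0 1.6;-0.1 0 1.6 0 0 0 1.6;-0.1 0 2.2 0 0 0 1.6;-0.1 0 2.8 0 0 0 1.6'; python3 -m pendant '0 0 0.6 0 0 0 1.6;0 0 1.2 0 0 0 1.6;0 0 1.8 0 0 0 1.6;0 0 2.3 0 0 0 1.6;0 0 2.4 0 0 0 1.6'; python3 -m pendant '0 0 0 0 0 0 1.6;0 0 0 0 0 0 1.6;0 0 0 0 0 0 1.6;0 0 0 0 0 0 1.6;0 0 0 0 0 0 1.6'; python3 go.py 584.7 213.9 194 -17.4;python3 - <<'E'
from h import *
b=snap('side');a=snap('top')
B=cv2.resize(b['img'][190:290,170:270],None,fx=5.5,fy=5.5,interpolation=cv2.INTER_CUBIC)
cv2.imwrite('pics/c8.png',B)
E
```

```text
time_s: 14.0
ee_pos: [584.3, 214.1, 217.6]
ee_rot: [0.805, 0.593, -0.0, -0.0]
contact_force: [0.3, -0.3, -0.2]
width: 17.6
grasp_force: 40.0
time_s: 14.5
ee_pos: [584.1, 214.1, 193.6]
ee_rot: [0.805, 0.593, -0.001, -0.0]
contact_force: [-0.9, -0.4, -0.9]
width: 17.6
grasp_force: 40.0
time_s: 15.0
ee_pos: [584.5, 214.3, 194.6]
ee_rot: [0.805, 0.593, 0.0, 0.0]
contact_force: [0.6, -0.4, -1.4]
width: 17.4
grasp_force: 40.0
shift cm [-0.03  0.03  0.06] turn [ 0.02 -0.01  0.1 ]
t 15.0 pos [584.5 214.3 194.6] w 17.4 g 40.0 F [ 0.6 -0.4 -1.4] q [0.33 0.47 1.67 0.   1.   0.63]
```

View pics/c8.png

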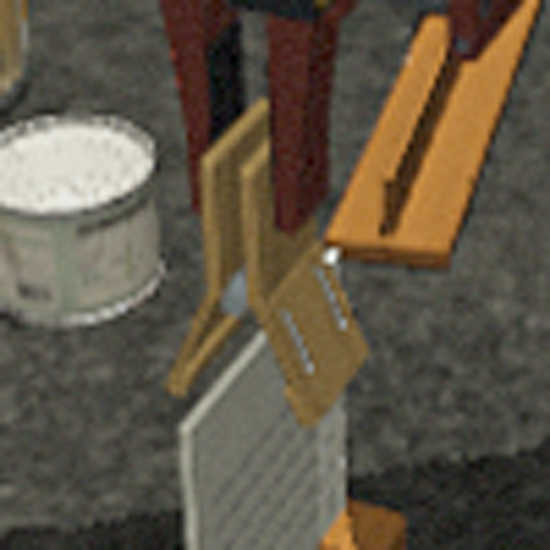

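The card's edge runs between the jaws: one jaw in front at (315,370), one behind at (190,380), both clear of the card. I'll go 4 mm deeper for a comfortable overlap, settle and check forces.

```bash
python3 -m pendant '0 0 0.2 0 0 0 1.6;0 0 0.4 0 0 0 1.6;0 0 0.4 0 0 0 1.6;0 0 0.4 0 0 0 1.6;0 0 0.4 0 0 0 1.6'; python3 -m pendant '0 0 0 0 0 0 1.6;0 0 0 0 0 0 1.6;0 0 0 0 0 0 1.6;0 0 0 0 0 0 1.6;0 0 0 0 0 0 1.6'; python3 go.py 584.7 213.9 190 -17.4;python3 - <<'E'
from h import *
b=snap('side')
cv2.imwrite('pics/c9.png',cv2.resize(b['img'][190:390,170:370],None,fx=3,fy=3,interpolation=cv2.INTER_CUBIC))
E
```

```text
time_s: 15.6
ee_pos: [584.5, 214.2, 190.4]
ee_rot: [0.805, 0.593, -0.0, -0.0]
contact_force: [0.9, 0.8, -0.9]
width: 17.6
grasp_force: 40.0
time_s: 16.1
ee_pos: [584.5, 214.2, 190.4]
ee_rot: [0.805, 0.593, 0.0, 0.0]
contact_force: [0.1, 0.3, -0.7]
width: 17.6
grasp_force: 40.0
shift cm [-0.02  0.03  0.04] turn [ 0.   -0.    0.11]
t 16.1 pos [584.5 214.2 190.4] w 17.6 g 40.0 F [ 0.1  0.3 -0.7] q [0.33 0.48 1.67 0.   0.99 0.63]
```

View pics/c9.png

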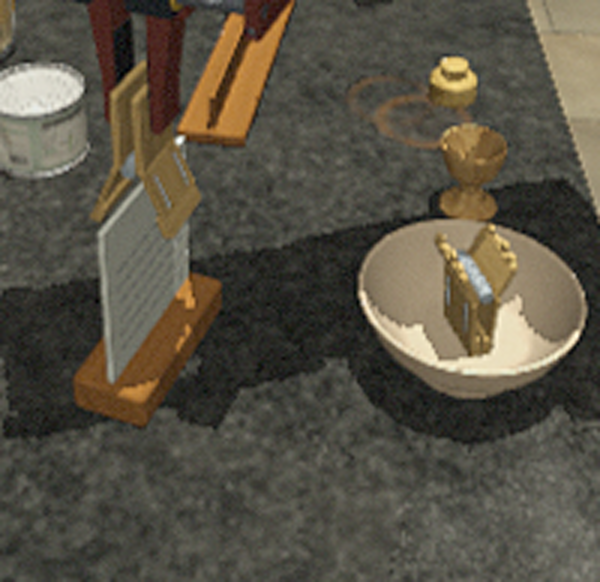

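The clip straddles the middle of the card with no contact force, and the stub clip is in the bowl. The tin, egg cup and weight are in place.

```bash
python3 -c "
from workcell import r
print(r.close_job())"
```

```text
the job is handed in; nothing more can be done
None
```

The job is handed in: the stub clip is in the bowl, and the middle sound clip is held wide open astride the card's top edge with no contact measured; the other sound clip was left on the rail and the bystanders untouched.

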